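# Hold a tilt gauge on the rounded crown with its pointer on the tab

### The arm

A 6-joint arm with a two-finger parallel gripper is mounted at the origin on the work surface. World frame = base frame: x ahead of the robot, y to its left, z up, the work surface at z = 0. Lengths are in mm, angles in rad, forces in N, time in s.
With the tool pointing down it reaches from about 275 to 1000 mm from the base axis. Payload 8.4 kg.
Tool frame: the origin (TCP) lies at the very end of the fingers, on their centre line; the grasp point (between the pads) lies 19 mm behind it; z points along the fingers, x is the direction in which the jaws open and shut, and the axes are right-handed (so a half turn about z gives the same grasp; the last joint's range is limited). The gripper opens to 85 mm and grips with 20 to 120 N. Pads are 22 mm wide; open, the fingers measure 114 mm over their backs; the gripper's body (76 mm by 85 mm) begins 54 mm behind the grasp point. The pads swing forward as they close: fully open they stand 13 mm farther back than shut.
Start: joints at [-1.149, 0.353, 1.633, -0, 1.155, -0.002], TCP at [257.016, -569.711, 202.881] pointing down, gripper open.
Joint ranges: [-2.63, 2.63], [-0.92, 2.1], [0.06, 2.66], [-1.3, 4.44], [0, 2.69], [-3.02, 3.02]. Speed limits (rad/s): [2.22, 2.22, 2.79, 3.14, 3.14, 3.14].

### API

Orientations are given as [roll, pitch, yaw] about the fixed x, y, z axes, in that order (R = Rz(yaw) Ry(pitch) Rx(roll)).
In Python, from rig import r gives the robot as it stands. The module is installed in compiled form; this text tells all that it offers.
- The arm moves only by the tool apply_moves, never from a script. Its argument "targets" is a list that holds one entry, the list of rows, each a list of 7 numbers: the gripper's target within -1 to 1 (fully open at 1, half-way at 0, shut at -1), then the shift along the tool's x, y, z in cm, then the turn, a rotation vector about the tool's x, y, z in degrees. A call has 1 to 8 rows; each row is the pose to reach, as a shift and turn from the pose measured when the call began, along the tool's axes at that moment; what a row does not reach only later rows make up. A row lasts 1/10 s, in which the tool goes at most 50 mm and 8.59 degrees, less where a joint would pass 70% of its speed; a pose out of reach is approached as far as the arm can. A call with a gripper value outside its range is refused whole. The fingers move at their own pace and stop on an object; "newtons" is the grip in N (left out, the last holds). Time passes only in rows, so rows that repeat a pose let the fingers close. It gives the time, the measured TCP pose, the force and the opening at its end, in the units of the state.
- r.sense(): the state, without advancing time (a new reading comes with each control period).
- r.grab_frame(name): name is "scene" or "side" or "wrist"; returns a dict with "pixels" (400x640x3 uint8, red, green, blue), "fov_y" (degrees; the focal length in pixels is half the picture's height over the tangent of half this angle, whatever the lens; pixels are square), "cx", "cy" (the principal point, pixels), "R" (3x3) and "t" (3): a world point X has camera coordinates R X + t; the wrist camera has in their place "mount" (4x4, takes a point from camera to tool coordinates, whose origin is the TCP and whose axes are the tool frame's). Camera axes: x right, y down, z forward; pixel columns grow to the right and rows downward; lengths in mm; the calibration is good to about 2 mm. The wrist camera is an equidistant fisheye: a pixel r from the principal point sees the ray r / f radians off the axis. A picture is of the moment at which its call begins: read the wrist's pose just before it. There is no depth.
- r.sign_off(): hands the job in, once; it reports no verdict.
The state is a dict: "clock": time; "qpos": joint angles; "qvel": joint speeds; "joint_efforts": joint torques, N m; "eef_pos": TCP position; "tcp_rot": TCP orientation; "contact_force": force on the tool from outside, world axes, zero at the start; "wrist_torque": the same for the moment, N m; "opening": opening from 0.0 (shut) to 1.0 (fully open).
Only numpy, scipy, OpenCV 4.12 (cv2) and the standard library are available. Lean on these libraries where they do the work, as an engineer would, in place of code of your own. Each camera call takes 0.05 s, during which the arm holds its last target. There are 200 camera calls.

### The job

Pick up the pendulum tilt gauge by its black handle and set the middle of its foot on the rounded, sprung crown of the check fixture, pressing the crown roughly half way down, with the gauge's thickness direction along the crown. Rock the gauge sideways on the crown (no tipping towards or away from the dial) until its swinging pointer settles in line with the setting tab on the dial, and finish while still holding it there, still and pressed on. Leave the other things on the desk where they are.

Things in the scene. Friction and masses are not known exactly. Their poses are not given: they have to be found in the camera images.
- gauge: Loose pendulum tilt gauge, 0.25 to 0.35 kg, standing on its flat foot; origin at the centre of the foot's underside, z up. Foot 40 (x) x 70 (y) x 10 mm; white case 18 (x) x 90 (y), 10 to 104 mm high; black handle on top 16 (x) x 36 (y), 102 to 146 mm high, to be pinched across its 16 mm, fingers closing along gauge x. The white dial is on the case's +x face. Rocking is rotation about gauge x.
- pointer (a joint): Angle (rad) of the black pointer on the dial about the gauge's +x axis, pivot 90 mm above the foot's underside; 0 straight down the dial, positive: tip to the gauge's +y side. A free, lightly damped pendulum: settled (about 1 s) it hangs plumb, so a gauge whose top leans to its +y side by an angle reads + that angle.
- tab (a joint): Angle (rad) of the setting tab on the dial, same axis, zero and sign as the pointer; 0.14 to 0.38, always on the gauge's +y side. Set beforehand and stiff, it does not move. The pointer is on the tab when the two angles agree.
- pointer_tip (a point): The pointer's tip, 62 mm from the pivot, 13.5 mm in front (+x) of the gauge's middle plane; the pointer is 4 mm wide with a brass bob.
- tab_mark (a point): Middle of the inner edge of the setting tab, 62 mm from the pivot: where the pointer's tip must be. The tab is a dark steel block 9 mm wide and 8 mm long pointing outwards from here. Its y axis runs along the tab's width.
- fixture: The check fixture, screwed to the desk: grey base plate 110 x 110 x 14 mm, white housing 66 mm (x) by 60 mm (y) up to 56 mm high, with the sprung crown on top; origin at the centre of the base plate's underside, z up. The crown's length runs along the fixture's x.
- crown_top (a point): Middle of the top line of the crown, 100 mm above the desk when not pressed. The crown is a lying aluminium round bar of 22 mm radius and 44 mm length along the fixture's x. It is too round for the gauge to stand on by itself.
- crown (a joint): How far the crown is pressed down (m): 0 up, 0.014 fully down. Sprung: about 2 N starts it moving, 5.5 N holds it at 0.007, 9 N bottoms it.
- drops: Bystander: white eye-drop bottle, 28 mm diameter, 62 mm high, standing; origin at the centre of its underside.
- penlight: Bystander: aluminium penlight 108 mm long (x), 13 mm wide, 17 mm high, lying; origin under its middle.
- occluder: Bystander: black eye-occluder paddle lying flat, 178 mm long (x) with a disc of 66 mm, 6 mm thick; origin under the middle of its handle.
- lens0: Bystander: trial lens in a dark steel ring, 38 mm diameter with a small lug, 6 mm thick, lying; origin under its centre.
- lens1: Bystander: a second trial lens, the same.
- case: Bystander: black spectacle case 62 x 160 x 36 mm, lying; origin under its centre.
- ruler: Bystander: white ruler 26 x 150 x 5 mm, lying; origin under its centre.
Things that resemble listed ones, but are neither listed nor needed, are in the scene too. What is shaped like the gauge but orange is not meant.

How it is judged:
By the outcome, as a careful person would: the job done as asked, in the order asked, and still so for the second after the job is handed in, while the arm keeps its last pose, push and grip.
It also fails if it takes over 45 s, if anything falls off the work surface, if the arm or the gripper's body presses on something with over 40 N, if the wrist force passes 120 N, or if a joint passes its speed limit or range.

## Working session

There is one attempt and no reset: what is moved stays moved. The work goes in short steps, Python scripts to look and compute and a tool call to move; the robot and the scene stay as the last step left them, time stands still between calls to the robot, and variables do not carry over. Pictures are saved under pics/ and viewed, about 8 in all and at most 12, crops included, and the job is handed in when it is done.

Besides the shell and the picture viewer there is one more tool, called after ">>>" as name([rows], argument=value, ...), one row to a line, values as JSON. apply_moves: Moves the arm, as the interface text tells. Its arguments: {"type":"object","properties":{"targets":{"type":"array"},"newtons":{"type":"number"}},"required":["targets"]}

```bash
mkdir -p pics
cat > h.py <<'E'
import numpy as np, cv2
from rig import r
from scipy.spatial.transform import Rotation as Ro
def save(fr,n,crop=None,s=1):
    p=fr["pixels"][:,:,::-1]
    if crop: p=p[crop[1]:crop[3],crop[0]:crop[2]]
    cv2.imwrite("pics/"+n+".png",cv2.resize(p,None,fx=s,fy=s,interpolation=cv2.INTER_CUBIC))
def foc(fr): return 200/np.tan(np.radians(fr["fov_y"])/2)
def ray(fr,u,v):
    f=foc(fr); d=np.array([(u-fr["cx"])/f,(v-fr["cy"])/f,1]); R=np.array(fr["R"]);t=np.array(fr["t"])
    return -R.T@t, R.T@d
def onz(fr,u,v,z):
    o,d=ray(fr,u,v); return o+d*(z-o[2])/d[2]
def proj(fr,X):
    c=np.array(fr["R"])@X+fr["t"]; f=foc(fr); return fr["cx"]+f*c[0]/c[2], fr["cy"]+f*c[1]/c[2]
E
python3 - <<'E'
from h import *
import pickle
print(r.sense())
a=r.grab_frame("scene");b=r.grab_frame("side")
pickle.dump((a,b),open("f0.pkl","wb"))
for f in(a,b): print(f["fov_y"],f["cx"],f["cy"],-np.array(f["R"]).T@f["t"],np.round(f["R"],2).tolist())
save(a,"scene0");save(b,"side0")
E
```

```text
{'clock': 0.0, 'qpos': array([-1.14939335e+00,  3.53651917e-01,  1.63412311e+00,  6.37094243e-06,
        1.15518744e+00, -2.41345262e-03]), 'qvel': array([ 0.00087378,  0.00098497,  0.00035654, -0.0011435 ,  0.00062738,
       -0.00129599]), 'joint_efforts': array([-1.41817949e-03, -6.05264139e+01, -3.42062867e+01,  4.52296274e-05,
        9.60450416e-03, -1.91656738e-06]), 'eef_pos': array([ 256.81435208, -569.24606381,  202.16406329]), 'tcp_rot': array([-3.14158352e+00,  1.36980267e-03, -1.14698247e+00]), 'contact_force': array([-0.93556321,  0.02543484, -0.48193641]), 'wrist_torque': array([ 0.02187598,  0.00467248, -0.0259873 ]), 'opening': 1.0026161340381199}
45.52707261966513 317.99450440571246 199.57589617165993 [1453.62894811  153.6685684   802.98723133] [[-0.19, 0.98, -0.01], [0.61, 0.11, -0.78], [-0.77, -0.15, -0.62]]
50.75568817858727 314.67942313763643 197.98615925970586 [502.55423218 854.69177004 606.58697981] [[-1.0, -0.1, 0.01], [-0.06, 0.53, -0.84], [0.07, -0.84, -0.54]]
```

View pics/scene0.png

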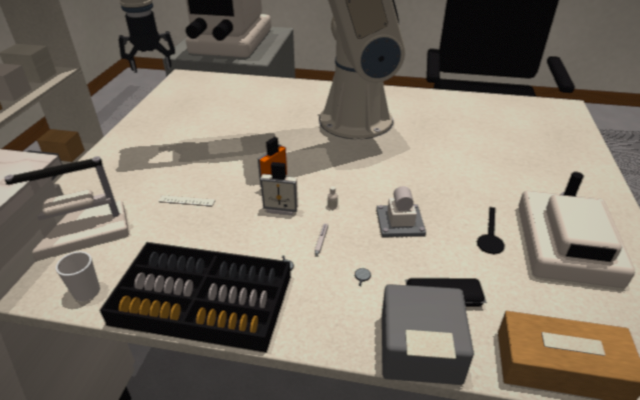

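View pics/side0.png

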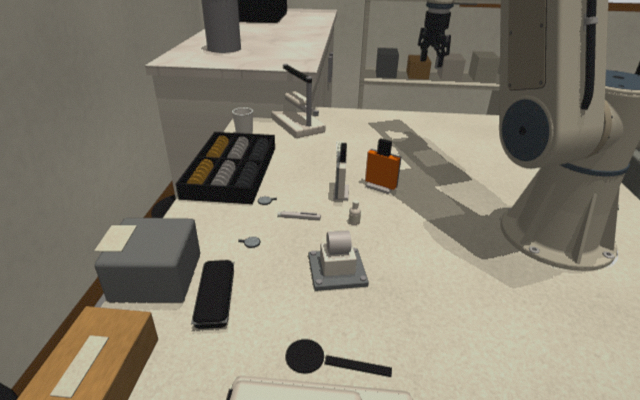

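The scene view shows the white gauge at about (280,192) with its dial towards the camera. The orange look-alike is behind it at (273,160) and the fixture is at (401,212). In the side view the gauge is at (341,172) and the fixture at (338,258). Next I'll look at enlarged crops of both.

Run:
```python
from h import *
import pickle
a,b=pickle.load(open("f0.pkl","rb"))
def c(f,x,y,w,h,s): return cv2.resize(f["pixels"][y:y+h,x:x+w,::-1],None,fx=s,fy=s,interpolation=cv2.INTER_CUBIC)
top=np.hstack([c(a,250,130,60,90,6.667/2*1.0),c(a,370,180,60,60,5)]) if 0 else None
im=np.hstack([np.vstack([c(a,250,130,65,50*2-10,5)]),np.vstack([c(b,310,130,95,90,5)])])
im2=np.hstack([c(a,368,180,64,60,2.5),c(b,300,222,96,70,2.5)[:150]])
cv2.imwrite("pics/c1.png",im); 
im2=np.hstack([c(a,368,178,64,66,6),c(b,300,224,70,66,6)])
cv2.imwrite("pics/c2.png",im2)
```

```text
(no output)
```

View pics/c1.png

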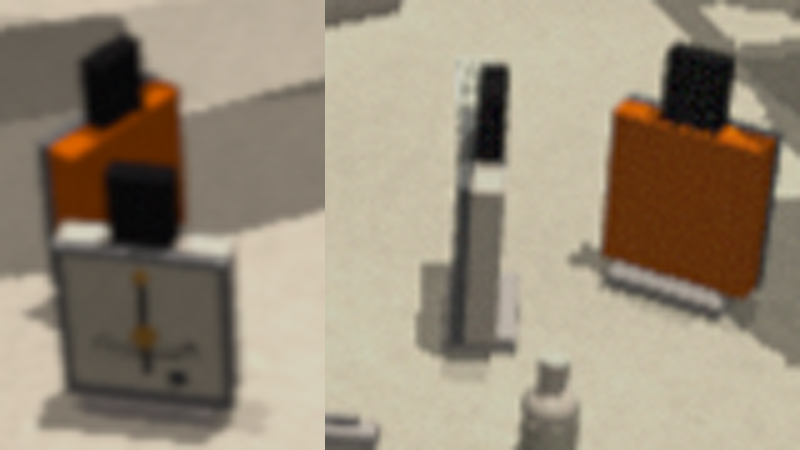

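View pics/c2.png

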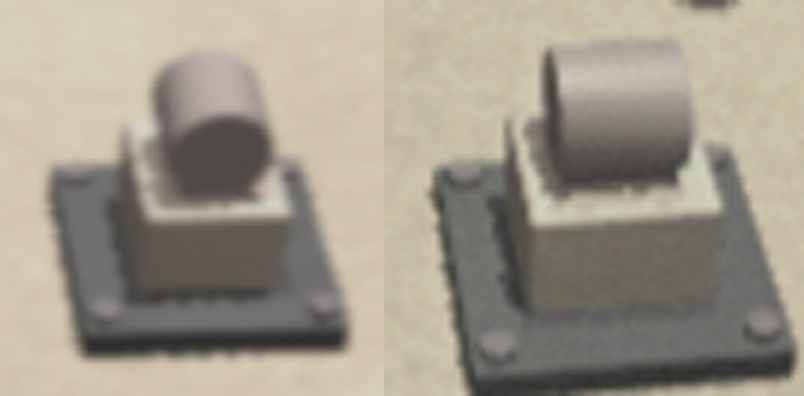

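The gauge's dial faces the scene camera, with the tab at crop (177,377) on its +y side (image right). The pointer hangs near (148,370). The fixture's crown axis runs towards the scene camera. I'll now compute the positions.

Run:
```python
from h import *
import pickle
a,b=pickle.load(open("f0.pkl","rb"))
A=lambda x,y:(250+x/5,130+y/5); B=lambda x,y:(310+(x-325)/5,130+y/5)
CA=lambda x,y:(368+x/6,178+y/6); CB=lambda x,y:(300+(x-384)/6,224+y/6)
np.set_printoptions(precision=1,suppress=True)
print("handle top",onz(a,*A(143,169),146),onz(b,*B(494,66),146))
print("orange top",onz(a,*A(112,43),146),onz(b,*B(700,50),146))
e=[onz(a,*A(60,247),104),onz(a,*A(233,264),104)]; d=e[1]-e[0]; print("case top front edge",e,np.degrees(np.arctan2(-d[0],d[1])))
pl=[onz(a,*CA(*p),14) for p in[(55,166),(298,163),(83,340),(346,325)]]
print(pl); print(np.mean(pl,0))
pb=[onz(b,*CB(*p),14) for p in[(437,168),(725,150),(472,385),(793,365)]]
print(pb); print(np.mean(pb,0))
for q,w in((pl[1],pl[0]),(pl[3],pl[2])): d=q-w;print(np.degrees(np.arctan2(-d[0],d[1])))
for q,w in((pb[0],pb[1]),(pb[2],pb[3])): d=q-w;print(np.degrees(np.arctan2(d[1],d[0])))
# crown top: side view top line ends, z~100 silhouette
for p in[(552,48),(678,42)]: print("crown",onz(b,*CB(*p),98))
```

```text
handle top [ 519.4 -129.2  146. ] [ 517.2 -140.7  146. ]
orange top [ 407.3 -175.5  146. ] [ 410.5 -173.8  146. ]
case top front edge [array([ 534.5, -170.5,  104. ]), array([532.7, -82.3, 104. ])] 1.1628871832118477
[array([474.1, 117.6,  14. ]), array([452.6, 221.6,  14. ]), array([583.8, 139.3,  14. ]), array([555.1, 243.9,  14. ])]
[516.4 180.6  14. ]
[array([576.3, 143.6,  14. ]), array([472. , 121.6,  14. ]), array([553. , 252.1,  14. ]), array([448.3, 231.3,  14. ])]
[512.4 187.2  14. ]
11.65482701908524
15.35007002887429
11.918335604107625
11.204556205251732
crown [534.4 178.3  98. ]
crown [492.7 170.2  98. ]
```

```bash
cat >> h.py <<'E'
def pose():
    s=r.sense(); return np.array(s["eef_pos"]),Ro.from_euler("xyz",s["tcp_rot"]).as_matrix(),s
def go(P,Rt):
    p,R,s=pose(); print("shift cm",np.round(R.T@(np.array(P)-p)/10,2),"turn deg",np.round(np.degrees(Ro.from_matrix(R.T@Rt).as_rotvec()),2))
def down(yaw): return Ro.from_euler("xyz",[np.pi,0,yaw]).as_matrix()
def wray(fr,u,v,p,R):
    f=foc(fr); d=np.array([u-fr["cx"],v-fr["cy"]]); rr=np.hypot(*d); th=rr/f
    c=np.array([*(d/rr*np.sin(th)),np.cos(th)]) if rr>0 else np.array([0,0,1.])
    M=np.array(fr["mount"]); return p+R@M[:3,3], R@(M[:3,:3]@c)
def wonz(fr,u,v,p,R,z):
    o,d=wray(fr,u,v,p,R); return o+d*(z-o[2])/d[2]
def wproj(fr,X,p,R):
    M=np.array(fr["mount"]); c=M[:3,:3].T@(R.T@(np.array(X)-p)-M[:3,3]); th=np.arctan2(np.hypot(c[0],c[1]),c[2]); k=foc(fr)*th/np.hypot(c[0],c[1])
    return fr["cx"]+k*c[0],fr["cy"]+k*c[1]
E
python3 - <<'E'
from h import *
go([518,-132,240],down(0.02))
w=r.grab_frame("wrist");print(w["fov_y"],np.round(w["mount"],2).tolist())
E
```

```text
shift cm [-29.13 -41.79  -3.74] turn deg [-4.000e-02  6.000e-02 -6.687e+01]
65.70646984690485 [[1.0, -0.0, -0.0, 0.01], [0.0, 0.96, 0.29, -72.1], [-0.0, -0.29, 0.96, -171.86], [0.0, 0.0, 0.0, 1.0]]
```

>>> apply_moves([
  [[1, -29.1, -41.8, -3.7, 0, 0, -66.9], [1, -29.1, -41.8, -3.7, 0, 0, -66.9], [1, -29.1, -41.8, -3.7, 0, 0, -66.9], [1, -29.1, -41.8, -3.7, 0, 0, -66.9], [1, -29.1, -41.8, -3.7, 0, 0, -66.9], [1, -29.1, -41.8, -3.7, 0, 0, -66.9], [1, -29.1, -41.8, -3.7, 0, 0, -66.9], [1, -29.1, -41.8, -3.7, 0, 0, -66.9]],
])

```text
clock: 0.95
eef_pos: [462.1, -225.3, 231.9]
tcp_rot: [-3.141, 0.0, 0.026]
contact_force: [0.9, -0.3, 0.5]
opening: 0.999
```

Run:
```python
from h import *
go([518,-132,240],down(0.02))
```

```text
shift cm [ 5.83 -9.18 -0.81] turn deg [-0.05  0.01  0.37]
```

>>> apply_moves([
  [[1, 5.8, -9.2, -0.8, 0, 0, 0], [1, 5.8, -9.2, -0.8, 0, 0, 0], [1, 5.8, -9.2, -0.8, 0, 0, 0], [1, 5.8, -9.2, -0.8, 0, 0, 0], [1, 5.8, -9.2, -0.8, 0, 0, 0]],
])

```text
clock: 1.45
eef_pos: [517.0, -132.4, 239.5]
tcp_rot: [-3.141, 0.001, 0.027]
contact_force: [-0.2, -0.1, 0.0]
opening: 0.996
```

Run:
```python
from h import *
import pickle
p,R,s=pose(); w=r.grab_frame("wrist"); pickle.dump((p,R,w),open("w1.pkl","wb")); save(w,"w1"); print(p,s["tcp_rot"])
print(wproj(w,[518,-132,146],p,R),wproj(w,[516,184,100],p,R))
```

```text
[ 516.98875663 -132.36724407  239.51061649] [-3.14101781e+00  1.36705750e-03  2.68911351e-02]
(np.float64(321.916387756458), np.float64(196.33094750113085)) (np.float64(327.0370655882695), np.float64(-91.63435786615395))
```

View pics/w1.png

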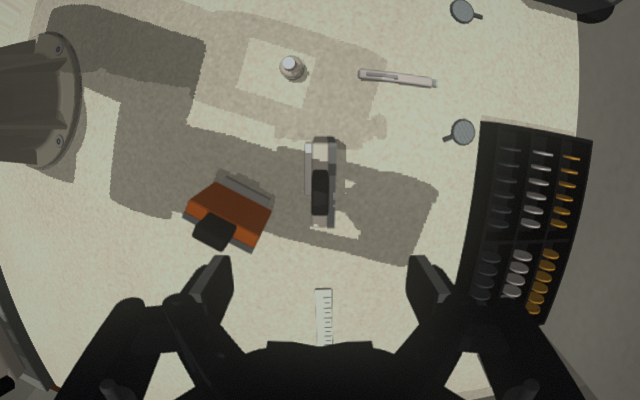

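Run:
```python
from h import *
import pickle
np.set_printoptions(precision=1,suppress=True)
p,R,w=pickle.load(open("w1.pkl","rb")); g=w["pixels"].max(2)
m=(g<45).astype(np.uint8); m[:, :300]=0; m[:,345:]=0; m[:130]=0;m[240:]=0
n,l,st,c=cv2.connectedComponentsWithStats(m)
for i in range(1,n):
    if st[i,4]>40: print(st[i],c[i]); k=i
ys,xs=np.where(l==k)
for v in range(ys.min(),ys.max()+1,4):
    t=xs[ys==v]; print(v,t.min(),t.max(),wonz(w,(t.min()+t.max()+1)/2,v+.5,p,R,146)[:2],wonz(w,t.min(),v,p,R,146)[0]-wonz(w,t.max()+1,v,p,R,146)[0])
print(wonz(w,321,ys.max()+1,p,R,146))
```

```text
[312 170  17  45 562] [320.  190.5]
170 315 324 [ 515.7 -108.7] -8.692243544808491
174 313 327 [ 516.2 -112.3] -13.077640728532856
178 312 328 [ 516.3 -115.9] -14.86693377800782
182 312 328 [ 516.4 -119.4] -14.913639955950487
186 312 328 [ 516.5 -123.1] -14.96228115820037
190 312 328 [ 516.6 -126.7] -15.012891325073895
194 312 327 [ 516.3 -130.4] -14.178842946859106
198 312 327 [ 516.4 -134. ] -14.230277120839219
202 312 327 [ 516.4 -137.8] -14.283671412469857
206 312 327 [ 516.5 -141.5] -14.339065598913066
210 312 327 [ 516.6 -145.3] -14.396501622019969
214 314 326 [ 517.2 -149. ] -11.74469014735837
[ 517.7 -149.5  146. ]
```

The wrist view shows the handle at about (320,192), and it measures (516.5, -131.5) with yaw about 0.6°. The orange gauge at (230,212) is clear of the fingers at grasp height, so I'll descend and grip.

>>> apply_moves([
  [[1, 0, -0.1, 5, 0, 0, 0.7], [1, 0, -0.1, 9, 0, 0, 0.7], [1, 0, -0.1, 11.5, 0, 0, 0.7], [1, 0, -0.1, 12.9, 0, 0, 0.7], [1, 0, -0.1, 12.9, 0, 0, 0.7], [-1, 0, -0.1, 12.9, 0, 0, 0.7], [-1, 0, -0.1, 12.9, 0, 0, 0.7], [-1, 0, -0.1, 12.9, 0, 0, 0.7]],
], newtons=70)

```text
clock: 2.3
eef_pos: [517.5, -132.1, 111.9]
tcp_rot: [3.142, -0.001, 0.013]
contact_force: [0.1, 0.7, 0.8]
opening: 0.515
```

>>> apply_moves([
  [[-1, 0, 0, 0, 0, 0, 0], [-1, 0, 0, 0, 0, 0, 0], [-1, 0, 0, 0, 0, 0, 0], [-1, 0, 0, 0, 0, 0, 0], [-1, 0, 0, 0, 0, 0, 0]],
])

```text
clock: 2.8
eef_pos: [518.3, -132.2, 113.0]
tcp_rot: [3.141, -0.003, 0.014]
contact_force: [-1.3, -0.9, 7.0]
opening: 0.155
```

>>> apply_moves([
  [[-1, 0, 0, 0, 0, 0, 0], [-1, 0, 0, 0, 0, 0, 0], [-1, 0, 0, 0, 0, 0, 0]],
])

```text
clock: 3.1
eef_pos: [518.3, -132.2, 113.1]
tcp_rot: [3.141, -0.003, 0.014]
contact_force: [-0.5, 0.8, -0.3]
opening: 0.155
```

Run:
```python
from h import *
import pickle
p,R,s=pose(); w=r.grab_frame("wrist"); pickle.dump((p,R,w),open("w2.pkl","wb"));a=r.grab_frame("side"); c=r.grab_frame("scene")
im=np.hstack([cv2.resize(f["pixels"][y:y+h,x:x+ww,::-1],(400,400),interpolation=cv2.INTER_CUBIC) for f,x,y,ww,h in((a,300,100,100,100),(c,230,110,100,100))])
cv2.imwrite("pics/g1.png",im); print(s["contact_force"],s["wrist_torque"],s["opening"],p)
```

```text
[-0.5278422   0.81525171 -0.2961547 ] [-0.03475157  0.13336013 -0.01708557] 0.15540608057332184 [ 518.30023883 -132.20286278  113.11145506]
```

View pics/g1.png

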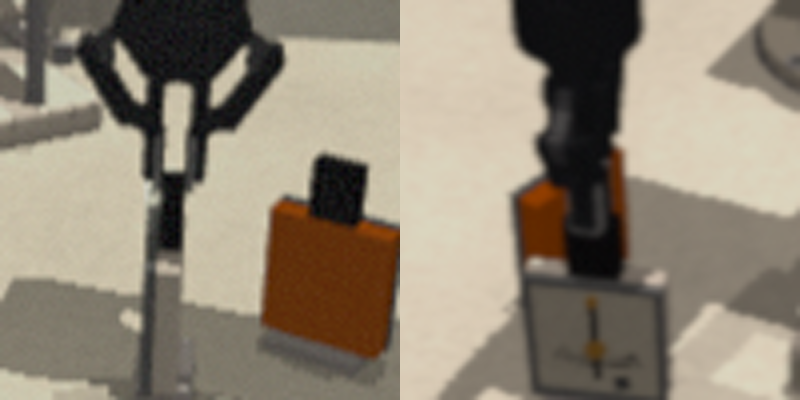

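Run:
```python
from h import *
p,R,s=pose()
for n,x,y in(("side",300,100),("scene",230,110)):
    f=r.grab_frame(n)
    for z in(104,113,129,146):
        u,v=proj(f,[516.5,-132,z]); print(n,z,(u-x)*4+(400 if n=="scene" else 0),(v-y)*4)
```

```text
side 104 172.57966668445124 237.33772882408846
side 113 173.25536837324034 224.95425279851793
side 129 174.471399468345 202.66824676594945
side 146 175.7845988811564 178.60145262417063
scene 104 595.0740760197618 267.6421168439905
scene 113 594.2557388485391 255.94109758210107
scene 129 592.7818132169684 234.86612651628013
scene 146 591.1883774703608 212.0823363875893
```

Run:
```python
from h import *
a=r.grab_frame("side"); c=r.grab_frame("scene"); p,R,s=pose(); w=r.grab_frame("wrist")
im=np.hstack([cv2.resize(np.clip(f["pixels"][y:y+h,x:x+ww,::-1].astype(float)*2.2,0,255).astype(np.uint8),(W,480),interpolation=cv2.INTER_CUBIC) for f,x,y,ww,h,W in((a,325,120,35,60,280),(c,262,140,35,60,280),(w,290,170,60,120,240))])
cv2.imwrite("pics/g2.png",im)
```

```text
(no output)
```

View pics/g2.png

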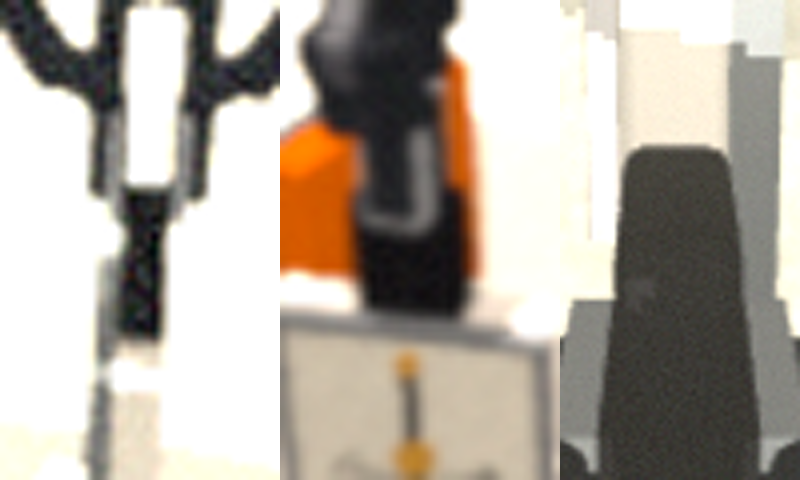

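The pads overlap only about 12 mm at the top of the handle. I'll open, go about 12 mm lower and regrip for a firmer hold.

>>> apply_moves([
  [[0, 0, 0, 0, 0, 0, 0], [0, 0, 0, 0, 0, 0, 0], [0, -0.15, 0, 0, 0, 0, 0], [0, -0.15, 0, 0.6, 0, 0, 0], [0, -0.15, 0, 1.2, 0, 0, 0], [0, -0.15, 0, 1.2, 0, 0, 0], [-1, -0.15, 0, 1.2, 0, 0, 0], [-1, -0.15, 0, 1.2, 0, 0, 0]],
], newtons=80)

```text
clock: 4.3
eef_pos: [517.1, -132.3, 101.2]
tcp_rot: [3.141, -0.003, 0.014]
contact_force: [0.8, 1.6, 19.2]
opening: 0.17
```

>>> apply_moves([
  [[-1, 0, 0, 0, 0, 0, 0], [-1, 0, 0, 0, 0, 0, 0], [-1, 0, 0, 0, 0, 0, 0], [-1, 0, 0, 0, 0, 0, 0], [-1, 0, 0, 0, 0, 0, 0]],
])

```text
clock: 4.8
eef_pos: [517.4, -132.4, 101.4]
tcp_rot: [3.141, -0.004, 0.014]
contact_force: [1.6, -0.6, 1.0]
opening: 0.162
```

Run:
```python
from h import *
p,R,s=pose();print(s["contact_force"],s["wrist_torque"],s["opening"],p,s["tcp_rot"])
a=r.grab_frame("side"); c=r.grab_frame("scene"); w=r.grab_frame("wrist")
im=np.hstack([cv2.resize(np.clip(f["pixels"][y:y+h,x:x+ww,::-1].astype(float)*2.2,0,255).astype(np.uint8),(W,480),interpolation=cv2.INTER_CUBIC) for f,x,y,ww,h,W in((a,325,120,35,60,280),(c,262,140,35,60,280),(w,290,170,60,120,240))])
cv2.imwrite("pics/g3.png",im)
```

```text
[ 1.64612067 -0.60442541  0.98343107] [-0.04723243 -0.18907225  0.02008577] 0.16232242438964137 [ 517.37552514 -132.39262368  101.37612566] [ 3.14081437 -0.00360834  0.01361189]
```

View pics/g3.png

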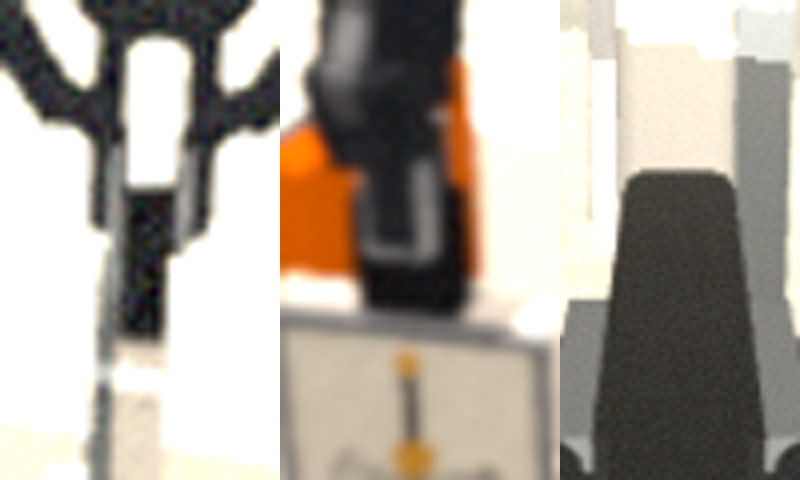

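The pads now overlap about 24 mm of the handle and the gauge is still upright. I'll lift and move beside the fixture for a close look.

>>> apply_moves([
  [[-1, 0, 0, -4, 0, 0, 0], [-1, 0, 0, -9, 0, 0, 0], [-1, 0, 0, -14, 0, 0, 0], [-1, 0, -5, -15, 0, 0, -4], [-1, 0, -10, -15, 0, 0, -8], [-1, 0, -15, -15, 0, 0, -11], [-1, 0, -18.5, -15, 0, 0, -11], [-1, 0, -20.5, -15, 0, 0, -11]],
])

```text
clock: 5.75
eef_pos: [512.7, 75.4, 250.5]
tcp_rot: [3.141, -0.001, 0.208]
contact_force: [-0.5, -0.8, -3.3]
opening: 0.163
```

>>> apply_moves([
  [[-1, 0, 0, 0, 0, 0, 0], [-1, 0, 0, 0, 0, 0, 0], [-1, 0, 0, 0, 0, 0, 0]],
])

```text
clock: 6.05
eef_pos: [512.2, 74.6, 250.0]
tcp_rot: [3.141, -0.0, 0.207]
contact_force: [-0.1, -0.8, -3.5]
opening: 0.16
```

Run:
```python
from h import *
import pickle
p,R,s=pose();print(s["contact_force"],s["opening"],p,s["tcp_rot"])
w=r.grab_frame("wrist"); pickle.dump((p,R,w),open("w3.pkl","wb")); save(w,"w3")
print(wproj(w,[514,184,100],p,R),wproj(w,[514,184,14],p,R))
```

```text
[-0.10769512 -0.78729679 -3.52769922] 0.1603658254845113 [512.23135256  74.59465679 249.96529672] [ 3.14074984e+00 -9.53253352e-05  2.07282163e-01]
(np.float64(344.1780593110331), np.float64(81.52163485042556)) (np.float64(338.9396053161605), np.float64(88.18080867930088))
```

View pics/w3.png

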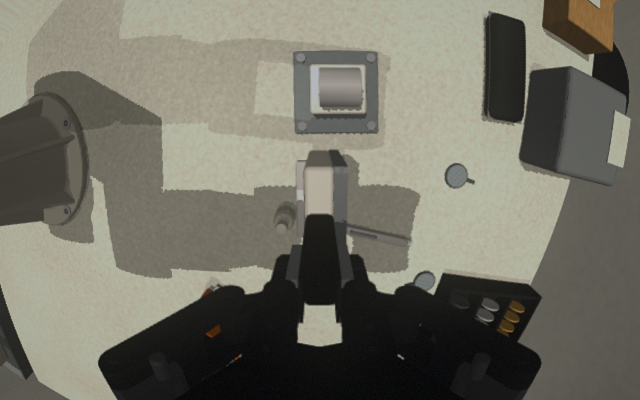

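The fixture plate spans about (294..378, 51..133) and the crown is at (341,87), nearly aligned with the tool. The case is in the gripper, straight below it. Next I'll measure the plate and crown.

Run:
```python
from h import *
import pickle
np.set_printoptions(precision=1,suppress=True)
p,R,w=pickle.load(open("w3.pkl","rb")); im=w["pixels"].astype(int)
reg=im[30:150,275:400]
print(im[60,285:310].tolist()[::6], im[90,[302,312,340,370]].tolist())
m=((reg[:,:,2]>=reg[:,:,0]-3)&(reg.max(2)<120)).astype(np.uint8)
m=cv2.morphologyEx(m,cv2.MORPH_OPEN,np.ones((3,3)))
n,l,st,c=cv2.connectedComponentsWithStats(m); k=1+st[1:,4].argmax(); print(st[k])
cn=cv2.findContours((l==k).astype(np.uint8),cv2.RETR_EXTERNAL,cv2.CHAIN_APPROX_NONE)[0]; cn=max(cn,key=len)[:,0]+[275,30]
P=np.array([wonz(w,u+.5,v+.5,p,R,14)[:2] for u,v in cn],np.float32)
print("plate",cv2.minAreaRect(P))
# crown: bright smooth block edges along row 87/col 341
print([int(x) for x in im[87,308:372].mean(1)]); print([int(x) for x in im[60:116,330].mean(1)])
print([int(x) for x in im[60:116,350].mean(1)])
```

```text
[[157, 152, 135], [155, 149, 132], [117, 116, 113], [116, 114, 112], [99, 102, 98]] [[112, 115, 111], [179, 183, 188], [144, 138, 132], [96, 98, 96]]
[  19   21   84   82 3371]
plate ((511.77874755859375, 178.88055419921875), (107.74449157714844, 107.96532440185547), 12.546282768249512)
[112, 107, 145, 175, 183, 184, 182, 181, 183, 182, 169, 152, 147, 147, 147, 147, 148, 148, 147, 148, 147, 147, 147, 147, 148, 147, 146, 148, 147, 147, 147, 147, 148, 147, 147, 147, 146, 147, 147, 147, 148, 147, 147, 147, 147, 147, 147, 148, 146, 146, 148, 146, 147, 143, 162, 173, 161, 128, 92, 96, 99, 97, 97, 98]
[98, 98, 97, 95, 134, 166, 175, 142, 112, 113, 118, 124, 129, 132, 134, 135, 138, 140, 142, 144, 147, 150, 151, 152, 154, 152, 151, 147, 144, 141, 139, 135, 132, 127, 124, 122, 118, 116, 113, 109, 103, 101, 94, 88, 82, 75, 77, 97, 105, 136, 151, 157, 150, 119, 68, 60]
[97, 96, 96, 100, 126, 163, 170, 144, 108, 109, 116, 122, 125, 129, 130, 133, 135, 137, 139, 142, 145, 149, 149, 151, 155, 154, 148, 147, 143, 142, 138, 136, 133, 129, 127, 123, 121, 119, 117, 113, 108, 103, 98, 92, 87, 79, 80, 95, 101, 103, 130, 166, 141, 111, 72, 61]
```

Run:
```python
from h import *
import pickle
np.set_printoptions(precision=1,suppress=True)
p,R,w=pickle.load(open("w3.pkl","rb"))
def un(d): return d/np.linalg.norm(d)
for u,va,vb in((330,67.5,106.5),(350,67.5,106.5)):
    o,d1=wray(w,u,va,p,R);_,d2=wray(w,u,vb,p,R); d=un(d1)+un(d2); X=o+d*(78-o[2])/d[2]
    ang=np.arccos(un(d1)@un(d2)); print("axis pt",X,"radius chk",np.linalg.norm(X-o)*np.sin(ang/2))
o=wray(w,320,200,p,R)[0];print("cam",o)
e1=wonz(w,319,87,p,R,97);e2=wonz(w,361,87,p,R,97);print(e1,e2,np.linalg.norm(e1-e2),(e1+e2)/2)
# tri-view of the same corner check via other cams: predicted plate corners
import numpy as np
a,b=pickle.load(open("f0.pkl","rb"))
for C in((511.8,178.9),(513,184)):
  y=np.radians(12.3);ex=np.array([np.cos(y),np.sin(y)]);ey=np.array([-ex[1],ex[0]])
  for f,x0,y0,n in((a,368,178,"scene"),(b,300,224,"side")):
    print(C,n,[tuple(np.round((np.array(proj(f,[*(np.array(C)+55*i*ex+55*j*ey),14]))-[x0,y0])*6+([384,0] if n=="side" else [0,0]))) for i in(-1,1) for j in(-1,1)])
```

```text
axis pt [501.4 177.2  78. ] radius chk 21.717514953490795
axis pt [522.8 182.   78. ] radius chk 21.778336593828033
cam [496.1 145.9 421.8]
[490.  173.1  97. ] [532.4 182.7  97. ] 43.40985048442586 [511.2 177.9  97. ]
(511.8, 178.9) scene [(np.float64(46.0), np.float64(159.0)), (np.float64(297.0), np.float64(154.0)), (np.float64(78.0), np.float64(328.0)), (np.float64(347.0), np.float64(323.0))]
(511.8, 178.9) side [(np.float64(731.0), np.float64(136.0)), (np.float64(798.0), np.float64(343.0)), (np.float64(436.0), np.float64(156.0)), (np.float64(472.0), np.float64(368.0))]
(513, 184) scene [(np.float64(58.0), np.float64(162.0)), (np.float64(308.0), np.float64(157.0)), (np.float64(91.0), np.float64(332.0)), (np.float64(360.0), np.float64(327.0))]
(513, 184) side [(np.float64(728.0), np.float64(145.0)), (np.float64(795.0), np.float64(354.0)), (np.float64(432.0), np.float64(165.0)), (np.float64(467.0), np.float64(379.0))]
```

```bash
cat >> h.py <<'E'
G=np.array([0,-0.9,101.4]) # gauge origin in tool frame
C=np.array([512,180,78.]); YAW=0.218
def tgt(th,press,gap=0):
    R=down(YAW)@Ro.from_rotvec([-th,0,0]).as_matrix()
    n=-R[:,2]; O=C+[0,0,gap-press]+22*n
    go(O-R@G,R); return O-R@G,R
E
python3 - <<'E'
from h import *
import pickle
p,R,w=pickle.load(open("w3.pkl","rb"))
print(wproj(w,p+R@np.array([0,-45.9,-2.6]),p,R),wproj(w,p+R@np.array([0,-18.9,-44.6]),p,R))
im=w["pixels"].astype(int); print([int(x) for x in im[145:225,318].mean(1)])
tgt(0,0,15)
E
```

```text
(np.float64(321.43559110669463), np.float64(162.89040463512788)) (np.float64(322.0026147159212), np.float64(238.2066942851036))
[152, 151, 150, 149, 139, 115, 84, 82, 83, 84, 83, 85, 84, 84, 85, 85, 86, 85, 84, 83, 86, 106, 134, 146, 154, 161, 168, 170, 171, 170, 170, 170, 171, 169, 169, 170, 170, 170, 170, 170, 170, 169, 170, 169, 170, 169, 169, 168, 170, 169, 169, 170, 169, 168, 169, 169, 168, 168, 166, 169, 168, 167, 169, 168, 168, 168, 169, 168, 124, 71, 34, 30, 30, 32, 31, 31, 30, 31, 29, 28]
shift cm [  2.12 -10.26   3.36] turn deg [ 0.05 -0.03 -0.65]
```

>>> apply_moves([
  [[-1, 0.7, -3.5, 0, 0, 0, -0.6], [-1, 1.4, -7, 1, 0, 0, -0.6], [-1, 2.1, -10, 2, 0, 0, -0.6], [-1, 2.1, -10.3, 2.8, 0, 0, -0.6], [-1, 2.1, -10.3, 3.2, 0, 0, -0.6], [-1, 2.1, -10.3, 3.4, 0, 0, -0.6], [-1, 2.1, -10.3, 3.4, 0, 0, -0.6], [-1, 2.1, -10.3, 3.4, 0, 0, -0.6]],
])

```text
clock: 6.9
eef_pos: [512.2, 178.6, 216.5]
tcp_rot: [3.141, -0.001, 0.216]
contact_force: [-0.1, 0.1, -2.0]
opening: 0.163
```

>>> apply_moves([
  [[-1, 0, 0, 0, 0, 0, 0], [-1, 0, 0, 0, 0, 0, 0], [-1, 0, 0, 0, 0, 0, 0], [-1, 0, 0, 0, 0, 0, 0]],
])

```text
clock: 7.3
eef_pos: [512.3, 178.6, 216.6]
tcp_rot: [3.141, -0.001, 0.216]
contact_force: [0.9, 0.1, -2.7]
opening: 0.163
```

```bash
sed -i 's/G=np.array(\[0,-0.9/G=np.array([0,0.2/' h.py
python3 - <<'E'
from h import *
import pickle
np.set_printoptions(precision=2,suppress=True)
p,R,s=pose();print(s["contact_force"],p,s["tcp_rot"]); go(p,down(YAW)); tgt(0,7)
fs=[r.grab_frame("scene") for _ in range(8)]
f=fs[0]; f["pixels"]=np.mean([x["pixels"] for x in fs],0); sd=r.grab_frame("side")
pickle.dump((p,R,f,sd),open("s4.pkl","wb"))
O=p+R@G; 
def P(x,y,z): return proj(f,O+R@np.array([x,-y,-z]))
print("pivot",P(13.5,0,90),"bob/tip",P(13.5,0,28),[P(13.5,66*np.sin(t),90-66*np.cos(t)) for t in(.14,.26,.38)])
u,v=map(int,P(9,0,57)); print(u,v)
c=f["pixels"][v-26:v+26,u-26:u+26,::-1]; 
c2=sd["pixels"][150:250,290:370,::-1]
cv2.imwrite("pics/d4.png",np.hstack([cv2.resize(c.clip(0,255).astype(np.uint8),(468,468),interpolation=cv2.INTER_CUBIC),cv2.resize(c2,(330,468),interpolation=cv2.INTER_CUBIC)]))
E
```

```text
[ 0.91  0.09 -2.66] [512.26 178.58 216.58] [ 3.14 -0.    0.22]
shift cm [0. 0. 0.] turn deg [ 0.05 -0.07 -0.12]
shift cm [ 0.   -0.17  2.22] turn deg [ 0.05 -0.07 -0.12]
pivot (np.float64(409.15315404181257), np.float64(157.5713272555597)) bob/tip (np.float64(406.15037424636444), np.float64(179.7292649829946)) [(np.float64(409.89539924492567), np.float64(180.8117519277342)), (np.float64(413.26048066843845), np.float64(180.20920214392967)), (np.float64(416.57533427524186), np.float64(179.2910141596913))]
407 168
```

View pics/d4.png

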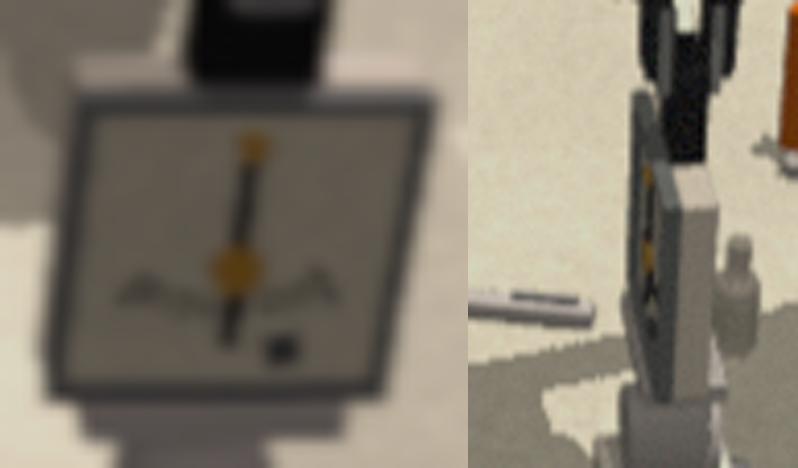

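The picture shows the gauge upright above the crown, pivot at (253,147), pointer tip at (228,343) and tab at (282,350). Now the tab angle by dark centroid.

```bash
cat >> h.py <<'E'
from scipy.optimize import least_squares
def dark(f,u,v,h=3.2,k=6):
    """subpixel dark centroid near u,v"""
    g=cv2.resize(f["pixels"].mean(2)[int(v)-10:int(v)+11,int(u)-10:int(u)+11].astype(np.float32),None,fx=k,fy=k,interpolation=cv2.INTER_CUBIC)
    yy,xx=np.mgrid[:g.shape[0],:g.shape[1]]; x=(xx+.5)/k-.5+int(u)-10; y=(yy+.5)/k-.5+int(v)-10
    for _ in range(8):
        W=np.clip(np.percentile(g,60)-12-g,0,None)*((x-u)**2+(y-v)**2<h*h); u=(W*x).sum()/W.sum(); v=(W*y).sum()/W.sum()
    return u,v
def dial(f,O,R,u,v):
    o,d=ray(f,u,v); n=R[:,0]; q=o+d*(((O+13.5*n)-o)@n)/(d@n)-O; return q@-R[:,1], q@-R[:,2]  # gauge y,z
E
python3 - <<'E'
from h import *
import pickle
p,R,f,sd=pickle.load(open("s4.pkl","rb")); O=p+R@G
def brass(u,v,h=2.5):
    P=f["pixels"]; yy,xx=np.mgrid[:400,:640]; W=np.clip(P[:,:,0]-P[:,:,2]-25,0,None)*((xx-u)**2+(yy-v)**2<h*h*2); return (W*xx).sum()/W.sum(),(W*yy).sum()/W.sum()
pv=brass(381+253/9,142+146/9); bb=brass(381+237/9,142+270/9)
print(pv,bb,dial(f,O,R,*pv),dial(f,O,R,*bb))
t=dark(f,381+282/9-.5,142+350/9-.5); print("tab",t,dial(f,O,R,*t))
tip=dark(f,381+228/9-.5,142+338/9-.5,2); print(tip,dial(f,O,R,*tip))
q=np.array(dial(f,O,R,*pv))
for n,z in(("bob",bb),("tab",t)):
    d=np.array(dial(f,O,R,*z))-q; print(n,np.arctan2(d[0],-d[1]),np.hypot(*d))
E
```

```text
(np.float64(408.6873015873016), np.float64(157.74074074074073)) (np.float64(406.84516452313346), np.float64(171.56639385334893)) (np.float64(-1.0103290817709862), np.float64(89.56360800163834)) (np.float64(-0.9590955869205201), np.float64(51.368541860378684))
tab (np.float64(411.8401994536097), np.float64(180.42658133333723)) (np.float64(13.68193667119893), np.float64(25.66245249636424))
(np.float64(406.2496887690361), np.float64(176.4603176662953)) (np.float64(-0.8074598873742973), np.float64(37.441137617148414))
bob 0.0013413634089176443 38.195100502632464
tab 0.22599407192306975 65.56844018173008
```

Tab angle ≈ 0.226 rad (radius check 65.6 mm against 66), and the pointer reads 0.001 when upright. Now press down on the crown.

>>> apply_moves([
  [[-1, 0, -0.2, 0.5, 0, 0, 0], [-1, 0, -0.2, 1.0, 0, 0, 0], [-1, 0, -0.2, 1.3, 0, 0, 0], [-1, 0, -0.2, 1.5, 0, 0, 0], [-1, 0, -0.2, 1.7, 0, 0, 0], [-1, 0, -0.2, 1.9, 0, 0, 0], [-1, 0, -0.2, 1.9, 0, 0, 0], [-1, 0, -0.2, 1.9, 0, 0, 0]],
])

```text
clock: 8.55
eef_pos: [511.8, 180.6, 197.6]
tcp_rot: [3.141, -0.001, 0.216]
contact_force: [-1.3, -0.7, 0.9]
opening: 0.164
```

```bash
sed -i 's/G=np.array(\[0,0.2/G=np.array([0,0.8/' h.py
python3 - <<'E'
from h import *
np.set_printoptions(precision=2,suppress=True)
for _ in range(3): p,R,s=pose();print(s["contact_force"],s["wrist_torque"],p,s["tcp_rot"]);r.grab_frame("side")
print((p+R@G)[2]); tgt(0,7);tgt(.226,7)
E
```

```text
[-1.26 -0.73  0.91] [-0.12  0.49 -0.01] [511.77 180.55 197.64] [ 3.14 -0.    0.22]
[-1.7  -0.34  0.66] [-0.1   0.41  0.05] [511.79 180.58 197.67] [ 3.14 -0.    0.22]
[-1.82  0.38  0.25] [-0.07  0.47  0.02] [511.77 180.61 197.65] [ 3.14 -0.    0.22]
96.24960609595892
shift cm [ 0.01 -0.02  0.32] turn deg [ 0.05 -0.06 -0.12]
shift cm [ 0.   -2.78  0.65] turn deg [-12.9   -0.05  -0.12]
```

>>> apply_moves([
  [[-1, 0, 0, 0.2, 0, 0, 0], [-1, 0, 0, 0.32, 0, 0, 0], [-1, 0, 0, 0.32, 0, 0, 0], [-1, 0, 0, 0.32, 0, 0, 0]],
])

```text
clock: 9.1
eef_pos: [511.8, 180.6, 194.5]
tcp_rot: [3.141, -0.001, 0.216]
contact_force: [-1.3, -0.6, 3.1]
opening: 0.167
```

>>> apply_moves([
  [[-1, 0, -0.32, 0, -1.5, 0, 0], [-1, 0, -0.65, 0.02, -3, 0, 0], [-1, 0, -1.07, 0.05, -5, 0, 0], [-1, 0, -1.5, 0.09, -7, 0, 0], [-1, 0, -1.93, 0.15, -9, 0, 0], [-1, 0, -2.35, 0.23, -11, 0, 0], [-1, 0, -2.76, 0.31, -12.9, 0, 0], [-1, 0, -2.76, 0.31, -12.9, 0, 0]],
])

```text
clock: 9.9
eef_pos: [506.3, 208.6, 191.3]
tcp_rot: [2.915, -0.002, 0.218]
contact_force: [-0.1, -0.3, 2.1]
opening: 0.166
```

>>> apply_moves([
  [[-1, 0, 0, 0, 0, 0, 0], [-1, 0, 0, 0, 0, 0, 0], [-1, 0, 0, 0, 0, 0, 0], [-1, 0, 0, 0, 0, 0, 0], [-1, 0, 0, 0, 0, 0, 0], [-1, 0, 0, 0, 0, 0, 0], [-1, 0, 0, 0, 0, 0, 0], [-1, 0, 0, 0, 0, 0, 0]],
])

```text
clock: 10.7
eef_pos: [506.4, 208.6, 191.3]
tcp_rot: [2.915, -0.002, 0.218]
contact_force: [0.4, -0.7, 2.0]
opening: 0.165
```

```bash
cat > chk.py <<'E'
from h import *
import sys,pickle
np.set_printoptions(precision=2,suppress=True)
p,R,s=pose();print(s["contact_force"],s["wrist_torque"],p,s["tcp_rot"],s["opening"])
O=p+R@G; print("foot",O); tgt(.226,7)
fs=[r.grab_frame("scene") for _ in range(8)]; f=fs[0]; f["pixels"]=np.mean([x["pixels"] for x in fs],0); sd=r.grab_frame("side")
pickle.dump((p,R,f,sd),open(sys.argv[1]+".pkl","wb"))
def brass(u,v,h=2.5):
    P=f["pixels"]; yy,xx=np.mgrid[:400,:640]; W=np.clip(P[:,:,0]-P[:,:,2]-25,0,None)*((xx-u)**2+(yy-v)**2<h*h*2); return (W*xx).sum()/W.sum(),(W*yy).sum()/W.sum()
def P(y,z): return np.array(proj(f,O+R@np.array([13.5,-y,-z])))
b=lambda a,l:(l*np.sin(a),90-l*np.cos(a))
pv=brass(*P(0,90)); 
bb=brass(*P(*b(.2,38))); bb=brass(*bb)
t=dark(f,*P(*b(.226,66)))
q=np.array(dial(f,O,R,*pv)); print("pivot",q)
for n,z in(("bob",bb),("tab",t)):
    d=np.array(dial(f,O,R,*z))-q; print(n,z,np.arctan2(d[0],-d[1]),np.hypot(*d))
u,v=map(int,P(0,55)); c=f["pixels"][v-30:v+36,u-26:u+26,::-1].clip(0,255).astype(np.uint8)
u,v=map(int,proj(sd,O)); c2=sd["pixels"][v-45:v+35,u-35:u+35,::-1]
cv2.imwrite("pics/"+sys.argv[1]+".png",np.hstack([cv2.resize(c,(394,500),interpolation=cv2.INTER_CUBIC),cv2.resize(c2,(400,500),interpolation=cv2.INTER_CUBIC)]))
E
python3 chk.py k1
```

```text
[ 0.37 -0.72  1.98] [-0.3  -0.11  0.01] [506.35 208.58 191.32] [ 2.91 -0.    0.22] 0.16540185330370147
foot [511.66 185.62  92.69]
shift cm [-0.07  0.06  0.04] turn deg [ 0.04 -0.12 -0.04]
pivot [-0.58 89.53]
bob (np.float64(417.45221112696146), np.float64(180.12820970042796)) 0.22168168516059833 38.1950471684287
tab (np.float64(416.0881251094531), np.float64(188.18169717323042)) 0.21824932544938194 61.84353427682279
```

View pics/k1.png

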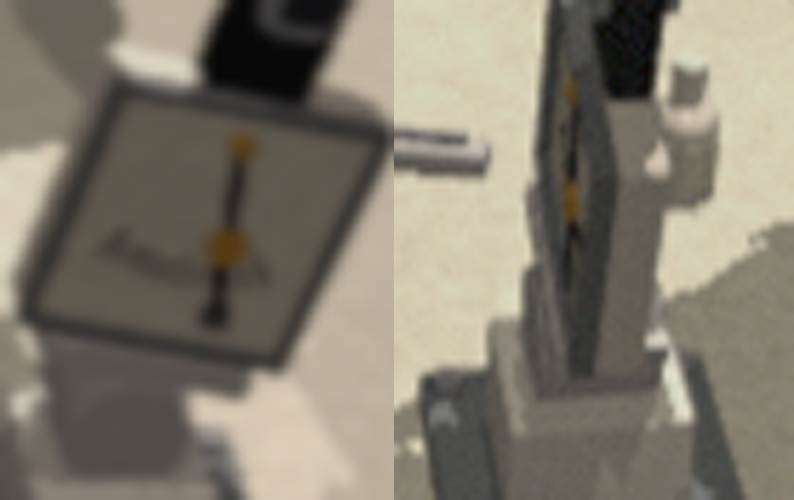

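The picture shows the pointer (bob at (226,247), tip at (213,318)) ending on the tab block. The gauge leans to its +y side and sits pressed on the crown. One check remains on centring: compare predicted foot and crown pixels with the image edges.

Run:
```python
from h import *
import pickle
np.set_printoptions(precision=1,suppress=True)
p,R,f,sd=pickle.load(open("k1.pkl","rb")); O=p+R@G
ex=np.array([np.cos(YAW),np.sin(YAW),0]);ey=np.array([-ex[1],ex[0],0]);A=C-[0,0,7]
for a in(-90,90,180): 
    t=np.radians(a); print("crown front",a,proj(f,A+22*ex+22*(np.sin(t)*ey+np.cos(t)*np.array([0,0,1]))))
for y in(-35,35):
    for z in(0,10): print("foot",y,z,proj(f,O+R@np.array([20,-y,-z])))
g=f["pixels"].mean(2)
u,v=map(int,proj(f,O+R@np.array([13.5,0,-55]))); print("crop origin",u-26,v-30)
for v in(198,202,205,207): print(v,[int(x) for x in g[v,384:440]])
```

```text
crown front -90 (np.float64(395.18711960970023), np.float64(206.0298553768792))
crown front 90 (np.float64(413.2433731192104), np.float64(205.63946163872322))
crown front 180 (np.float64(403.2635557123084), np.float64(212.77909496546297))
foot -35 0 (np.float64(393.5596293874626), np.float64(196.18788815341614))
foot -35 10 (np.float64(394.88018631022686), np.float64(192.93281045819407))
foot 35 0 (np.float64(421.13245579061385), np.float64(200.7364099571206))
foot 35 10 (np.float64(422.5848882097183), np.float64(197.53628032178906))
crop origin 388 148
198 [124, 124, 125, 124, 124, 128, 134, 137, 137, 117, 86, 76, 79, 81, 83, 84, 86, 86, 87, 86, 84, 83, 82, 82, 82, 82, 81, 83, 86, 88, 86, 83, 82, 82, 83, 86, 108, 152, 180, 182, 181, 186, 186, 179, 175, 174, 174, 175, 175, 175, 174, 174, 173, 174, 175, 175]
202 [124, 124, 122, 115, 113, 142, 173, 166, 132, 106, 89, 76, 77, 81, 83, 81, 78, 78, 78, 77, 78, 78, 78, 78, 78, 78, 77, 85, 119, 166, 193, 198, 198, 198, 199, 198, 197, 197, 197, 198, 199, 199, 198, 197, 193, 185, 178, 173, 172, 173, 173, 173, 172, 172, 173, 174]
205 [96, 96, 95, 91, 86, 89, 105, 114, 109, 103, 96, 85, 78, 78, 77, 77, 77, 78, 78, 78, 78, 78, 77, 77, 77, 77, 77, 78, 85, 105, 128, 140, 145, 153, 174, 191, 196, 197, 198, 200, 201, 201, 201, 201, 201, 201, 196, 186, 178, 175, 175, 175, 174, 173, 173, 174]
207 [71, 71, 72, 75, 79, 84, 96, 104, 105, 104, 101, 92, 81, 78, 78, 78, 78, 78, 78, 78, 77, 77, 77, 77, 77, 77, 78, 80, 89, 98, 95, 92, 96, 110, 142, 175, 192, 198, 200, 201, 202, 202, 202, 201, 201, 201, 200, 197, 187, 179, 175, 174, 173, 173, 174, 174]
```

The foot is centred on the crown to about 1 mm, pressed about 6.75 mm and tilted 0.227 rad. I'll hold a little longer to let the pointer settle, recheck and hand in.

>>> apply_moves([
  [[-1, 0, 0, 0, 0, 0, 0], [-1, 0, 0, 0, 0, 0, 0], [-1, 0, 0, 0, 0, 0, 0], [-1, 0, 0, 0, 0, 0, 0], [-1, 0, 0, 0, 0, 0, 0], [-1, 0, 0, 0, 0, 0, 0], [-1, 0, 0, 0, 0, 0, 0], [-1, 0, 0, 0, 0, 0, 0]],
])

```text
clock: 11.95
eef_pos: [506.3, 208.6, 191.3]
tcp_rot: [2.915, -0.002, 0.218]
contact_force: [0.1, -1.2, 1.9]
opening: 0.166
```

```bash
python3 chk.py k2 && python3 -c "
from h import *
print(r.sign_off())"
```

```text
[ 0.08 -1.22  1.89] [-0.34 -0.15  0.04] [506.33 208.64 191.31] [ 2.92 -0.    0.22] 0.16639985086928716
foot [511.63 185.69  92.68]
shift cm [-0.07  0.07  0.04] turn deg [ 0.03 -0.12 -0.04]
pivot [-0.65 89.51]
bob (np.float64(417.4536027176828), np.float64(180.12551403540138)) 0.22207559736661284 38.18662335187379
tab (np.float64(416.0857297936608), np.float64(188.17983872009688)) 0.21834645635336777 61.83888599238706
the job is handed in; nothing more can be done
None
```

I picked up the gauge by its black handle, set it on the crown, pressed it down and rocked it about 0.227 rad to its +y side. I handed it in at about 12 s while still holding it there. `sign_off` reported no verdict.

**Pointer against tab:** I measured the tab at 0.226 rad with the gauge upright. In the last two checks the pointer read 0.222 both times, so it had settled, and the tool tilt was 0.227. The tab's last reading of 0.218 is less reliable because the pointer overlaps the tab in the picture.

**Press depth:** The pose puts the crown about 6.7 mm down. The push of about 5 N suggests about 6 mm. Both are near half way.

**Centring:** The foot's middle is within about 1 mm of the crown's middle line by the scene camera. The fixture's position differed by several millimetres between cameras. I used the close wrist view; the scene camera's view of the crown agreed with it to about 1.4 mm.

**Grip:** The first grip caught only about 12 mm of the handle, so I opened, went 12 mm lower and gripped again before lifting. The handle looked about 20 mm higher on the fingers than the reported tool position implied, and I did not find out why.

**Other objects:** I moved over the other things without touching them on purpose, but did not check each one's position at the end.

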